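# Set the hood hinge of a tube incubator so that it holds half open

## Task

The clear hood of the incubator sinks shut when it is let go. Lift it by its blue lip, not by the lever, and let go to see how it behaves; with the hood shut, click the red-tipped tension lever on its top round, notch by notch, until the hood stays by itself where it is left, about half open (roughly 40 degrees), neither sinking nor springing up. Leave it standing like that, the lever resting in a notch, without disturbing the small jar and the timer in front of it.

Things in the scene. Friction and masses are not known exactly. Their poses are not given: they have to be found in the camera images.
- incubator: Dry-block incubator, fixed on the bench, grey below, white above, dark display panel in front. Origin on the bench under its middle; x points from its front (lip side) to its rear, y to its left. Body in mm: x -72..72, y -78..78, z 0..80, an open chamber under the hood.
- hood (a joint): Angle of the smoked clear hood (rad): 0 shut, 0.70 about half open (40 deg), 1.15 open stop. 146 mm wide (y), top face at z 131 mm when shut. Starts shut and too loose; its weight differs from case to case. Let go at 0.7 it stands, sinks or rises. Sinking past 0.5 at 0.08 rad/s it is about 1 notch too loose, 0.31: 2, 0.54: 3, 0.78: 4, 1.0: 5. One notch, seldom two, is right.
- hood_hinge (a point): Point on the hinge axis (along the incubator's y) at mid hood, at (60, 0, 104) mm in the incubator's frame. The hinge has dry friction, damping and a balance spring set by the tension lever. Set too loose the hood sinks shut, damped; set too tight it rises towards the open stop and must be pushed down again after loosening.
- hood_lip (a point): Middle of the front edge of the hood's blue lip: plate 118 mm wide (y), 4 mm thick (point at mid thickness), jutting 28 mm past the body's front, nothing below it. Shut: 160 mm ahead of the hinge axis, 17.5 mm below it. Moves with the hood. Lift it from below (under 3 N) with a finger put under it from the front, tool leaning 30 to 50 deg, hand away from the hood.
- tension_lever (a joint): Angle of the tension lever on the hood's top (rad), about an axis that is vertical when the hood is shut, counterclockwise from above: from the left by the front to the right; more angle, more lift on the hood. Notches at 0, 0.44, 0.88, 1.32, 1.76, 2.20; let go, it snaps into the nearest. Starts in the first or second notch. A click takes 4 to 8 N at the post.
- lever_post (a point): Point on the axis of the lever's red upright post, at z 165 mm (hood shut). The post is 15 mm thick, z 146 to 184 mm, 52 mm from the pivot axis; grip or push it sideways from above with the hood shut. Under it the lever's steel arm (top at z 146). Moves with lever and hood.
- lever_pivot (a point): Point on the lever's pivot axis, on the hood: with the hood shut at (0, 0, 165) mm in the incubator's frame. At lever angle q the post then stands from here in direction q + 2.04 rad, counterclockwise from the incubator's x axis. A plunger block stands at 32..55 mm from here in direction 1.05 rad, its top at z 148 mm.
- timer: Bystander: white square kitchen-type lab timer with a red knob, 66 x 66 x 44 mm; origin under its centre.
- jar_small: Bystander: small white jar with a blue lid, 48 mm across, 61 mm high; origin under its centre.

How it is judged:
By the outcome, as a careful person would: the job done as asked, in the order asked, and still so for the second after the job is handed in, with the robot touching nothing.
It also fails if it takes over 72 s, if anything falls off the work surface, if the arm or the gripper's body presses on something with over 40 N, if the wrist force passes 120 N, or if a joint passes its speed limit or range.

## Robot

A 6-joint arm with a two-finger parallel gripper is mounted at the origin on the work surface; the furniture and walls round the work are solid. World frame = base frame: x ahead of the robot, y to its left, z up, the work surface at z = 0. Lengths are in m, angles in rad, forces in N, time in s.
With the tool pointing down it reaches from about 0.275 to 0.825 m from the base axis. Payload 4.9 kg.
Tool frame: the origin (TCP) lies at the very end of the fingers, on their centre line; the grasp point (between the pads) lies env.grip_point_offset behind it (env.grip_point_offset is the distance from the TCP to the grasp point, in m); z points along the fingers, y is the line along which they close (so a half turn about z gives the same grasp; the last joint's range is limited). The gripper opens to 85 mm and grips with 20 to 120 N. Pads are 22 mm wide; open, the fingers measure 114 mm over their backs; the gripper's body (76 mm by 85 mm) begins 54 mm behind the grasp point. The pads swing forward as they close: fully open they stand 13 mm farther back than shut.
Start: joints at [1.16, 0.326, -0.193, 1.052, 0, 1.437], TCP at [0.15, 0.529, 0.231] pointing down, gripper open.
Joint ranges: [-2.65, 2.65], [-0.97, 1.79], [-1.3, 1.35], [-1.93, 2.1], [-1.47, 1.37], [-3.14, 3.14]. Speed limits (rad/s): [2.57, 2.57, 3.14, 3.14, 3.14, 3.14].

## Interface

Orientations are given as a unit quaternion [x, y, z, w].
In Python, from plant import env, vision gives the robot as it stands. The module is installed in compiled form; this text tells all that it offers.
- The arm moves only by the shell command python3 -m handwheel 'ROWS' [FORCE]. ROWS is JSON, a list of rows, each a list of 3 entries, a list of its own where there are three numbers: the shift along the world's x, y, z as a fraction of full scale, then the turn, a rotation vector about the world's x, y, z as a fraction of full scale, then the closure, from 0 (fully open) to 1 (shut). In form: [[[x, y, z], [wx, wy, wz], claw], ...]. A call has exactly 5 rows; each row shifts and turns the commanded pose from where the row before left it; what a row does not reach is not made up. Full scale, the value 1, is 30 mm for a shift and 0.08 rad for a turn. A row lasts 1/12 s, in which the tool goes at most 41.7 mm and 7.16 degrees, less where a joint would pass 70% of its speed; a pose out of reach is approached as far as the arm can. A call with a number of a shift or a turn outside -1 to 1 is refused whole. A call with a gripper value outside its range is refused whole. The fingers move at their own pace and stop on an object; FORCE is the grip in N (left out, the last holds). Time passes only in rows, so rows that do not move let the fingers close, or fill a call up. It gives the time, the measured TCP pose, the force, the opening and the grip force at its end, in the units of the state.
- env.get_obs(): the state, without advancing time (a new reading comes with each control period).
- vision.read_camera(name): name is "scene" or "top" or "wrist"; returns a dict with "pixels" (384x512x3 uint8, red, green, blue), "intrinsics" (3x3 intrinsics, pixels), "extrinsics" (4x4, takes a point from camera to world coordinates); the wrist camera has in their place "T_tool_cam" (4x4, takes a point from camera to tool coordinates, whose origin is the TCP and whose axes are the flange's). Camera axes: x right, y down, z forward; pixel columns grow to the right and rows downward; lengths in m; the calibration is good to about 2 mm. A picture is of the moment at which its call begins: read the wrist's pose just before it. There is no depth.
- env.hand_in(): hands the job in; it is judged then, once.
The state is a dict: "time_s": time; "qpos": joint angles; "joint_vel": joint speeds; "joint_torque": joint torques, N m; "position": TCP position; "eef_rot": TCP orientation; "contact_force": force on the tool from outside, world axes, zero at the start; "moment": the same for the moment, N m; "gripper_width": opening from 0.0 (shut) to 1.0 (fully open); "grip_force": force on a finger pad.
Only numpy, scipy, OpenCV 4.12 (cv2) and the standard library are available. Lean on these libraries where they do the work, as an engineer would, in place of code of your own. Each camera call takes 0.05 s, during which the arm holds its last target. There are 200 camera calls.

## Working session

There is one attempt and no reset: what is moved stays moved. The work goes in short steps, Python scripts to look and compute and a shell command to move; the robot and the scene stay as the last step left them, time stands still between calls to the robot, and variables do not carry over. Pictures are saved under pics/ and viewed, at most 10 in all, crops included, and the job is handed in when it is done.

```bash
mkdir -p pics; python3 - <<'E'
from plant import env, vision
import cv2,numpy as np
o=env.get_obs();print({k:np.round(v,3) for k,v in o.items()}, env.grip_point_offset)
for n in("scene","top"):
    r=vision.read_camera(n);cv2.imwrite(f"pics/{n}0.png",r["pixels"][:,:,::-1]);print(n,np.round(r["intrinsics"],1).tolist(),np.round(r["extrinsics"],4).tolist())
a=cv2.imread("pics/scene0.png");b=cv2.imread("pics/top0.png")
cv2.imwrite("pics/v0.png",cv2.resize(np.hstack([a,b]),(800,300)))
E
```

```text
{'time_s': np.float64(0.0), 'qpos': array([ 1.16 ,  0.327, -0.194,  1.052,  0.   ,  1.437]), 'joint_vel': array([ 0.001, -0.001, -0.001, -0.001, -0.001,  0.003]), 'joint_torque': array([ 0.0000e+00, -4.4340e+01,  2.6244e+01,  1.6000e-02, -0.0000e+00,
        0.0000e+00]), 'position': array([0.15 , 0.529, 0.23 ]), 'eef_rot': array([ 0.138,  0.99 , -0.001, -0.   ]), 'contact_force': array([-1.32 ,  0.303, -0.231]), 'moment': array([ 0.014, -0.021,  0.012]), 'grip_force': np.float64(0.0), 'gripper_width': np.float64(1.002)} 0.0187
scene [[392.0, 0.0, 263.2], [0.0, 392.0, 188.6], [0.0, 0.0, 1.0]] [[0.4755, -0.6228, 0.6213, -0.1176], [-0.8797, -0.3309, 0.3416, -0.5011], [-0.0072, -0.709, -0.7052, 0.7552], [0.0, 0.0, 0.0, 1.0]]
top [[378.1, 0.0, 251.9], [0.0, 378.1, 189.1], [0.0, 0.0, 1.0]] [[0.0148, -0.991, 0.1329, 0.3255], [-0.9997, -0.017, -0.0151, -0.1924], [0.0172, -0.1327, -0.991, 0.9531], [0.0, 0.0, 0.0, 1.0]]
```

```bash
ls; cat *.md 2>/dev/null | head -20
```

```text
pics
```

View pics/scene0.png

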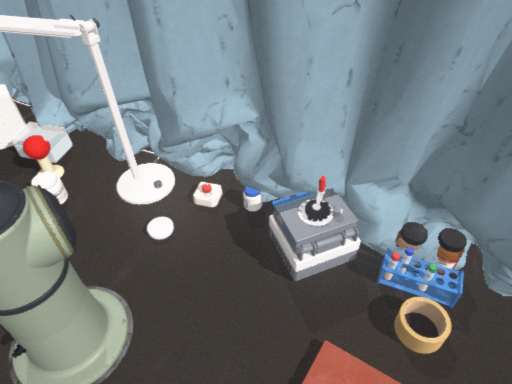

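View pics/top0.png

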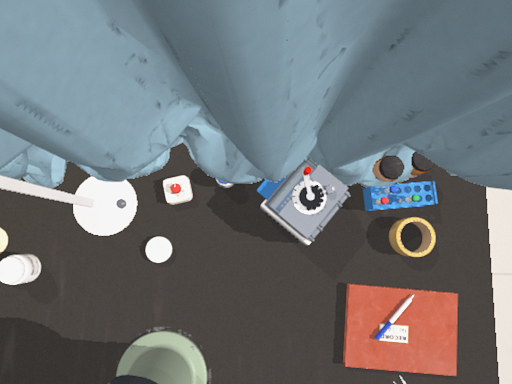

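The scene view shows the incubator at about (315,232), with the post's red tip at (322,183), the blue lip at (292,199) facing the curtain, the jar at (252,198) and the timer at (207,195). In the top view the hood is at (308,200), the post tip at (307,171), the lip at (270,187), the jar at (226,182) and the timer at (177,189).

```bash
cat > h.py <<'E'
from plant import env, vision
import cv2,numpy as np
def cam(n):
    r=vision.read_camera(n);return r["pixels"],r["intrinsics"],r["extrinsics"]
def ray(K,T,uv):
    d=T[:3,:3]@np.linalg.inv(K)@[uv[0],uv[1],1];return T[:3,3],d/np.linalg.norm(d)
def plane(K,T,uv,z):
    o,d=ray(K,T,uv);return o+d*(z-o[2])/d[2]
def tri(rs):
    A=sum(np.eye(3)-np.outer(d,d) for o,d in rs);b=sum((np.eye(3)-np.outer(d,d))@o for o,d in rs);return np.linalg.solve(A,b)
def proj(K,T,p):
    q=np.linalg.inv(T)@np.r_[p,1];q=K@q[:3];return q[:2]/q[2]
E
python3 - <<'E'
from h import *
s=cam("scene");t=cam("top")
crop=lambda p,x,y:cv2.resize(p[y:y+100,x:x+133,::-1],(800,600),interpolation=cv2.INTER_CUBIC)
a=crop(s[0],235,170);b=crop(t[0],220,150)
cv2.imwrite("pics/c1.png",cv2.resize(np.vstack([a,b]),(533,800))[:,:] if 0 else a);cv2.imwrite("pics/c2.png",b)
E
```

```text
(no output)
```

View pics/c1.png

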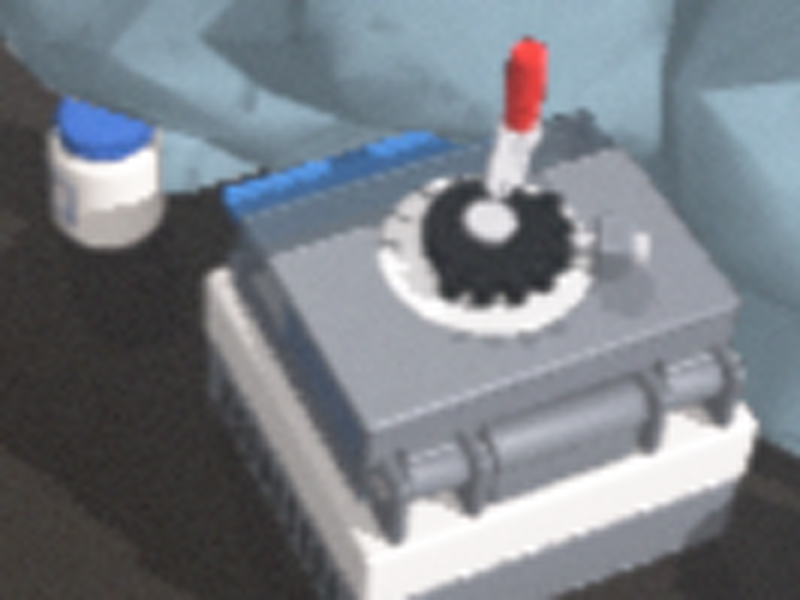

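View pics/c2.png

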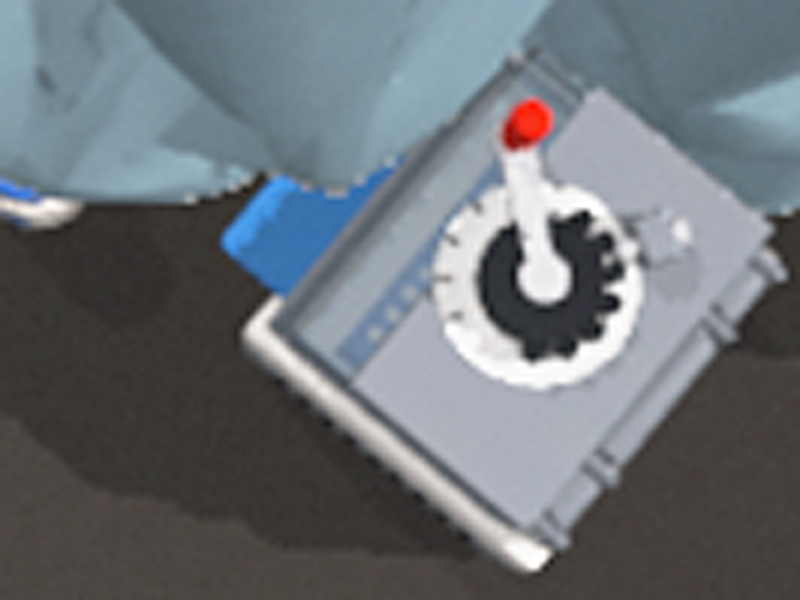

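The crops show the lever pivot cap at (545,277) in the top crop and (490,220) in the scene crop. The post's top is at (533,118) and (530,45), the lip's left corner at (225,240) and (228,195), and a curtain fold hides part of the lip from above.

```bash
python3 - <<'E'
from h import *
s=cam("scene");t=cam("top")
S=lambda u,v:ray(s[1],s[2],(235+u/6.015,170+v/6));Tt=lambda u,v:ray(t[1],t[2],(220+u/6.015,150+v/6))
P=lambda u,v,z:plane(t[1],t[2],(220+u/6.015,150+v/6),z)
pv=tri([S(490,220),Tt(545,277)]);po=tri([S(530,45),Tt(533,118)])
lip=tri([S(228,195),Tt(225,240)])
for n,v in dict(piv=pv,post=po,lipL=lip,pvplane=P(545,277,.155),poplane=P(533,118,.184),lipLp=P(225,240,.0865),lipr=P(270,180,.0865)).items(): print(n,v.round(4))
f1,f2=P(275,330,.131),P(520,60,.131);r1,r2=P(545,540,.125),P(775,240,.125)
for a,b in((f1,f2),(r1,r2),(P(225,240,.0865),P(270,180,.0865)),(P(250,335,.08),P(530,565,.08))):
  d=b-a;print(a.round(4),b.round(4),np.linalg.norm(d),np.degrees(np.arctan2(d[1],d[0])))
def blob(c,lo,hi,box):
    m=cv2.inRange(cv2.cvtColor(c[0],cv2.COLOR_RGB2HSV),lo,hi);x,y,w,h=box;k=np.zeros_like(m);k[y:y+h,x:x+w]=m[y:y+h,x:x+w]
    v,u=np.nonzero(k);return u.mean(),v.mean(),len(u)
b=blob(s,(105,120,80),(125,255,255),(235,180,30,25));print("jarlid",b,plane(s[1],s[2],b[:2],.059))
b=blob(s,(0,150,80),(8,255,255),(195,175,25,25));print("knob",b,plane(s[1],s[2],b[:2],.045))
E
```

```text
piv [ 0.4204 -0.3312  0.1497]
post [ 0.4712 -0.3212  0.1867]
lipL [ 0.4402 -0.2189  0.0875]
pvplane [ 0.4195 -0.3298  0.155 ]
poplane [ 0.4713 -0.321   0.184 ]
lipLp [ 0.4399 -0.2183  0.0865]
lipr [ 0.4636 -0.2354  0.0865]
[ 0.4013 -0.2356  0.131 ] [ 0.5031 -0.3251  0.131 ] 0.1356161679366077 -41.34080423132661
[ 0.327  -0.3344  0.125 ] [ 0.4383 -0.4201  0.125 ] 0.14044481226818128 -37.616543907473144
[ 0.4399 -0.2183  0.0865] [ 0.4636 -0.2354  0.0865] 0.0292165488842465 -35.75224568553462
[ 0.4039 -0.2286  0.08  ] [ 0.3176 -0.3363  0.08  ] 0.13805268747940924 -128.7149754545101
jarlid (np.float64(251.06930693069307), np.float64(191.23762376237624), 101) [ 0.47304404 -0.14147159  0.059     ]
knob (np.float64(206.0681818181818), np.float64(188.1590909090909), 44) [ 0.44021696 -0.02631332  0.045     ]
```

```bash
python3 - <<'E'
from h import *
s=cam("scene");t=cam("top")
def spots(c):
    g=cv2.cvtColor(c[0],cv2.COLOR_RGB2GRAY);hs=cv2.cvtColor(c[0],cv2.COLOR_RGB2HSV)
    bl=cv2.inRange(hs,(85,25,60),(110,140,255));bl=cv2.morphologyEx(bl,cv2.MORPH_CLOSE,np.ones((7,7)))
    bh=cv2.morphologyEx(g,cv2.MORPH_BLACKHAT,np.ones((9,9)))
    m=((bh>18)&(cv2.erode(bl,np.ones((7,7)))>0)).astype(np.uint8)
    n,_,st,ce=cv2.connectedComponentsWithStats(m);return [(ce[i],st[i,4]) for i in range(1,n) if st[i,4]>3]
a,b=spots(s),spots(t);print(len(a),len(b))
for p,ap in a:
  for q,aq in b:
    r1,r2=ray(s[1],s[2],p),ray(t[1],t[2],q);x=tri([r1,r2])
    e=[np.linalg.norm(np.cross(x-o,d)) for o,d in(r1,r2)]
    if max(e)<.004 and -.02<x[2]<.75 and x[0]>.3: print(p.round(),ap,q.round(),aq,x.round(3),round(max(e),4))
# curtain boundary on the floor
for uv in((195,190),(205,185),(215,180),(265,199)): print(uv,plane(s[1],s[2],uv,0).round(3))
for uv in((253,183),(240,183),(200,178),(150,165)): print(uv,plane(t[1],t[2],uv,0).round(3),plane(t[1],t[2],uv,.2).round(3))
E
```

```text
93 53
[357.   4.] 43 [342.  50.] 19 [ 0.564 -0.31   0.508] 0.0001
[107.   5.] 12 [  4. 171.] 21 [0.404 0.108 0.489] 0.0014
[341.   8.] 43 [322.  71.] 18 [ 0.538 -0.289  0.505] 0.0036
[341.   8.] 43 [383. 190.] 24 [ 0.381 -0.339  0.564] 0.0038
[156.   8.] 4 [ 57. 126.] 4 [0.469 0.055 0.472] 0.0004
[156.   8.] 4 [ 67. 131.] 15 [0.459 0.041 0.477] 0.0024
[156.   8.] 4 [ 92. 167.] 92 [ 0.409 -0.005  0.501] 0.0015
[155.  12.] 4 [ 57. 126.] 4 [0.472 0.061 0.461] 0.0002
[155.  12.] 4 [ 67. 131.] 15 [0.461 0.047 0.467] 0.0031
[155.  12.] 4 [ 92. 167.] 92 [ 0.411 -0.     0.492] 0.0021
[396.  12.] 6 [392.  46.] 16 [ 0.573 -0.375  0.503] 0.0002
[225.  16.] 10 [118.  31.] 19 [0.64  0.01  0.406] 0.0011
[225.  16.] 10 [132.  56.] 10 [ 0.589 -0.023  0.429] 0.0001
[225.  16.] 10 [158. 104.] 24 [ 0.504 -0.077  0.468] 0.0035
[225.  16.] 10 [189. 139.] 224 [ 0.448 -0.119  0.495] 0.001
[158.  21.] 17 [ 57. 126.] 4 [0.48  0.068 0.44 ] 0.0034
[158.  21.] 17 [ 67. 131.] 15 [0.469 0.054 0.446] 0.0003
[158.  21.] 17 [ 92. 167.] 92 [0.416 0.004 0.474] 0.001
[230.  26.] 17 [144.  61.] 18 [ 0.593 -0.033  0.407]
[... 3150 characters left out ...]
1.] 33 [315. 164.] 7 [ 0.491 -0.34   0.139] 0.0016
[323. 198.] 4 [290. 146.] 4 [ 0.56  -0.302  0.032] 0.0008
[307. 202.] 6 [291. 175.] 199 [ 0.473 -0.293  0.097] 0.0022
[356. 214.] 19 [340. 172.] 35 [ 0.481 -0.406  0.106] 0.0007
[387. 251.] 19 [366. 181.] 12 [ 0.476 -0.49   0.029] 0.0018
[387. 263.] 20 [366. 181.] 12 [ 0.482 -0.501 -0.016] 0.0021
(195, 190) [0.455 0.026 0.   ]
(205, 185) [0.484 0.013 0.   ]
(215, 180) [ 0.514  0.    -0.   ]
(265, 199) [ 0.515 -0.158  0.   ]
(253, 183) [ 0.469 -0.209  0.   ] [ 0.439 -0.206  0.2  ]
(240, 183) [ 0.469 -0.176  0.   ] [ 0.439 -0.18   0.2  ]
(200, 178) [ 0.48  -0.074  0.   ] [ 0.447 -0.099  0.2  ]
(150, 165) [0.511 0.054 0.   ] [0.472 0.002 0.2  ]
```

```bash
cat >> h.py <<'E'
from scipy.spatial.transform import Rotation as Ro
PIV=np.array([.4204,-.3312]);YAW=np.radians(-130)
X=np.array([np.cos(YAW),np.sin(YAW),0]);Y=np.array([-X[1],X[0],0]);Z=np.array([0,0,1.])
def inc(x,y,z): return np.r_[PIV,0]+x*X+y*Y+z*Z
def go(p,R=None):
    "needed shift and turn, in full scales"
    o=env.get_obs();d=(np.array(p)-o["position"])/.03
    print("shift",d.round(2),"F",o["contact_force"].round(1),"t",round(float(o["time_s"]),2))
    if R is not None: print("turn",((R*Ro.from_quat(o["eef_rot"]).inv()).as_rotvec()/.08).round(2))
def lean(az,L,half=False):
    h=np.array([np.cos(az),np.sin(az),0]);z=-(h*np.sin(L)+Z*np.cos(L));y=h*np.cos(L)-Z*np.sin(L)
    if half:y=-y
    return Ro.from_matrix(np.c_[np.cross(y,z),y,z])
E
python3 - <<'E'
from h import *
o=env.get_obs();print(o["position"],o["eef_rot"].round(4))
go([.40,-.12,.20],lean(np.radians(120),np.radians(45)))
print(inc(-.1,-.059,.0865))
E
```

```text
[0.15026062 0.5290107  0.23117598] [ 1.380e-01  9.904e-01 -1.000e-04 -0.000e+00]
shift [  8.32 -21.63  -1.04] F [ 0.1 -0.8 -0.1] t 0.4
turn [-9.99 -1.24  9.47]
[ 0.43948214 -0.21667109  0.0865    ]
```

```bash

python3 -m handwheel '[[[0.33,-0.86,0],[-0.4,-0.05,0.38],1],[[0.33,-0.86,0],[-0.4,-0.05,0.38],1],[[0.33,-0.86,0],[-0.4,-0.05,0.38],1],[[0.33,-0.86,0],[-0.4,-0.05,0.38],1],[[0.33,-0.86,0],[-0.4,-0.05,0.38],1]]'
python3 -m handwheel '[[[0.33,-0.86,0],[-0.4,-0.05,0.38],1],[[0.33,-0.86,0],[-0.4,-0.05,0.38],1],[[0.33,-0.86,0],[-0.4,-0.05,0.38],1],[[0.33,-0.86,0],[-0.4,-0.05,0.38],1],[[0.33,-0.86,0],[-0.4,-0.05,0.38],1]]'
python3 -m handwheel '[[[0.33,-0.86,0],[-0.4,-0.05,0.38],1],[[0.33,-0.86,0],[-0.4,-0.05,0.38],1],[[0.33,-0.86,0],[-0.4,-0.05,0.38],1],[[0.33,-0.86,0],[-0.4,-0.05,0.38],1],[[0.33,-0.86,0],[-0.4,-0.05,0.38],1]]'
python3 -m handwheel '[[[0.33,-0.86,0],[-0.4,-0.05,0.38],1],[[0.33,-0.86,0],[-0.4,-0.05,0.38],1],[[0.33,-0.86,0],[-0.4,-0.05,0.38],1],[[0.33,-0.86,0],[-0.4,-0.05,0.38],1],[[0.33,-0.86,0],[-0.4,-0.05,0.38],1]]'
python3 - <<'E'
from h import *
go([.40,-.12,.20],lean(np.radians(120),np.radians(45)));o=env.get_obs();print(o["qpos"].round(2),o["position"].round(3))
E
```

```text
time_s: 0.82
position: [0.2002, 0.399, 0.2314]
eef_rot: [0.061, 0.995, -0.078, 0.021]
contact_force: [-0.7, 0.2, -0.2]
gripper_width: 0.301
grip_force: 0.0
time_s: 1.23
position: [0.2497, 0.27, 0.2314]
eef_rot: [-0.016, 0.987, -0.155, 0.042]
contact_force: [-1.0, -0.5, -0.5]
gripper_width: -0.002
grip_force: 0.0
time_s: 1.65
position: [0.2992, 0.141, 0.2314]
eef_rot: [-0.092, 0.967, -0.23, 0.062]
contact_force: [0.1, 0.4, 0.5]
gripper_width: -0.003
grip_force: 0.0
time_s: 2.07
position: [0.3487, 0.012, 0.2315]
eef_rot: [-0.167, 0.935, -0.302, 0.081]
contact_force: [1.1, -0.5, -0.2]
gripper_width: 0.002
grip_force: 0.0
shift [ 1.71 -4.4  -1.05] F [ 1.1 -0.5 -0.2] t 2.07
turn [-1.98 -0.25  1.85]
[ 0.34 -0.06 -0.82  0.74 -0.63 -0.04] [0.349 0.012 0.232]
```

```bash

python3 -m handwheel '[[[0.34,-0.86,-0.2],[-0.4,-0.05,0.37],1],[[0.34,-0.86,-0.2],[-0.4,-0.05,0.37],1],[[0.34,-0.86,-0.2],[-0.4,-0.05,0.37],1],[[0.34,-0.86,-0.2],[-0.4,-0.05,0.37],1],[[0.34,-0.86,-0.2],[-0.4,-0.05,0.37],1]]'
python3 -m handwheel '[[[0.13,-0.43,-0.9],[0,0,0],1],[[0.13,-0.43,-0.9],[0,0,0],1],[[0.13,-0.43,-0.9],[0,0,0],1],[[0.13,-0.43,-0.9],[0,0,0],1],[[0.13,-0.43,-0.9],[0,0,0],1]]'
python3 - <<'E'
from h import *
c=inc(-.1,-.059,.0865);h=np.array([-.5,.866,0])
go(c-.023*Z,lean(np.radians(120),np.radians(45)));o=env.get_obs();print(o["qpos"].round(2),o["position"].round(3))
s=cam("scene");t=cam("top")
f=lambda c,x,y:cv2.resize(c[0][y:y+120,x:x+160,::-1],(400,300),interpolation=2)
cv2.imwrite("pics/p1.png",np.hstack([f(s,210,140),f(t,190,130)]))
E
```

```text
time_s: 2.48
position: [0.3998, -0.1171, 0.2018]
eef_rot: [-0.239, 0.892, -0.371, 0.1]
contact_force: [1.1, -0.2, -0.2]
gripper_width: -0.004
grip_force: 0.0
time_s: 2.9
position: [0.4195, -0.1812, 0.0661]
eef_rot: [-0.238, 0.892, -0.37, 0.1]
contact_force: [1.6, 0.0, 0.2]
gripper_width: 0.002
grip_force: 0.0
shift [ 0.67 -1.18 -0.09] F [1.6 0.  0.2] t 2.9
turn [0.01 0.04 0.02]
[-0.22  0.38 -1.25 -0.66 -0.55 -0.92] [ 0.42  -0.181  0.066]
```

View pics/p1.png

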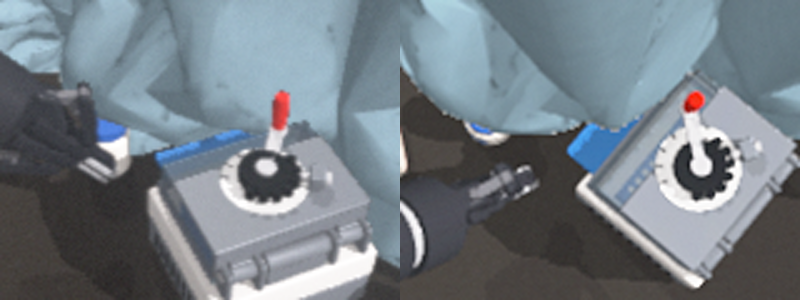

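The fingertips are at (110,175) in the left (scene) half and (530,180) in the right (top) half. The lip's corner is at (157,160) and (570,155), about 40 mm further on, and the jar is clear of the hand.

```bash

python3 -m handwheel '[[[0.14,-0.24,-0.02],[0,0,0],1],[[0.14,-0.24,-0.02],[0,0,0],1],[[0.14,-0.24,-0.02],[0,0,0],1],[[0.14,-0.24,-0.02],[0,0,0],1],[[0.14,-0.24,-0.02],[0,0,0],1]]'
python3 -m handwheel '[[[-0.02,-0.02,0.1],[0,0,0],1],[[-0.02,-0.02,0.1],[0,0,0],1],[[-0.02,-0.02,0.1],[0,0,0],1],[[-0.02,-0.02,0.1],[0,0,0],1],[[-0.02,-0.02,0.1],[0,0,0],1]]'
python3 - <<'E'
from h import *
s=cam("scene");t=cam("top");print(env.get_obs()["qpos"].round(2))
f=lambda c,x,y:cv2.resize(c[0][y:y+120,x:x+160,::-1],(400,300),interpolation=2)
cv2.imwrite("pics/p2.png",np.hstack([f(s,210,140),f(t,190,130)]))
E
```

```text
time_s: 3.42
position: [0.4415, -0.2167, 0.0655]
eef_rot: [-0.238, 0.892, -0.37, 0.101]
contact_force: [-4.3, 12.3, -1.4]
gripper_width: 0.001
grip_force: 5.6
time_s: 3.83
position: [0.437, -0.2193, 0.079]
eef_rot: [-0.238, 0.892, -0.37, 0.099]
contact_force: [0.7, 2.4, -0.5]
gripper_width: 0.001
grip_force: 1.1
[-0.32  0.35 -1.21 -0.63 -0.49 -1.01]
```

View pics/p2.png

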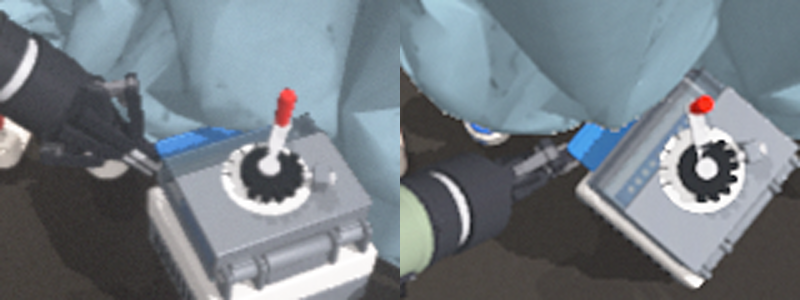

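The hood has begun to lift: the post tip has moved to (288,95) in the left half and (702,103) in the right. The fingertips sit under the lip's left corner, (155,160) and (572,160).

```bash
cat >> h.py <<'E'
def red(p):
    m=cv2.inRange(cv2.cvtColor(p,cv2.COLOR_RGB2HSV),(0,150,90),(8,255,255))|cv2.inRange(cv2.cvtColor(p,cv2.COLOR_RGB2HSV),(172,150,90),(180,255,255))
    m[:130]=0;m[:,:265]=0;m[215:]=0;m[:,375:]=0
    v,u=np.nonzero(m);return (u.mean(),v.mean()),len(u)
def hood(c,q):
    "hood angle from the ray to the red tip meeting the post's plane y=const; minus its shut value"
    y0=.052*np.sin(q+2.04);x0=.052*np.cos(q+2.04);uv,n=red(c[0]);o,d=ray(c[1],c[2],uv)
    k=((inc(0,y0,0)-o)@Y)/(d@Y);p=o+k*d-inc(.06,0,.104)
    return np.arctan2(p@Z,-p@X)-np.arctan2(.174-.104,.06-x0),n
E
python3 -m handwheel '[[[-0.04,-0.04,0.4],[0,0,0],1],[[-0.04,-0.04,0.4],[0,0,0],1],[[-0.04,-0.04,0.4],[0,0,0],1],[[-0.04,-0.04,0.4],[0,0,0],1],[[-0.04,-0.04,0.4],[0,0,0],1]]'
python3 - <<'E'
from h import *
s=cam("scene");b=(cv2.imread("pics/scene0.png")[:,:,::-1].copy(),)+s[1:]
print(hood(b,.44),hood(s,.44),env.get_obs()["qpos"].round(2))
E
```

```text
time_s: 4.35
position: [0.4295, -0.2256, 0.1384]
eef_rot: [-0.238, 0.893, -0.37, 0.098]
contact_force: [-1.3, 1.0, -2.4]
gripper_width: -0.003
grip_force: 0.8
(np.float64(-0.02198877570877522), 61) (np.float64(0.4301585456188688), 57) [-0.35  0.14 -1.16 -0.38 -0.48 -1.03]
```

```bash

python3 -m handwheel '[[[-0.1,-0.12,0.37],[0,0,0],1],[[-0.12,-0.14,0.37],[0,0,0],1],[[-0.12,-0.14,0.36],[0,0,0],1],[[-0.13,-0.16,0.33],[0,0,0],1],[[-0.13,-0.16,0.31],[0,0,0],1]]'
python3 - <<'E'
from h import *
s=cam("scene");print(hood(s,.44))
f=lambda c,x,y:cv2.resize(c[0][y:y+120,x:x+160,::-1],(800,600),interpolation=2)
cv2.imwrite("pics/p3.png",f(s,210,120))
E
```

```text
time_s: 4.82
position: [0.4117, -0.2471, 0.1901]
eef_rot: [-0.238, 0.893, -0.37, 0.098]
contact_force: [-1.6, 1.6, -1.9]
gripper_width: 0.0
grip_force: 0.8
(np.float64(0.804908795860116), 63)
```

View pics/p3.png

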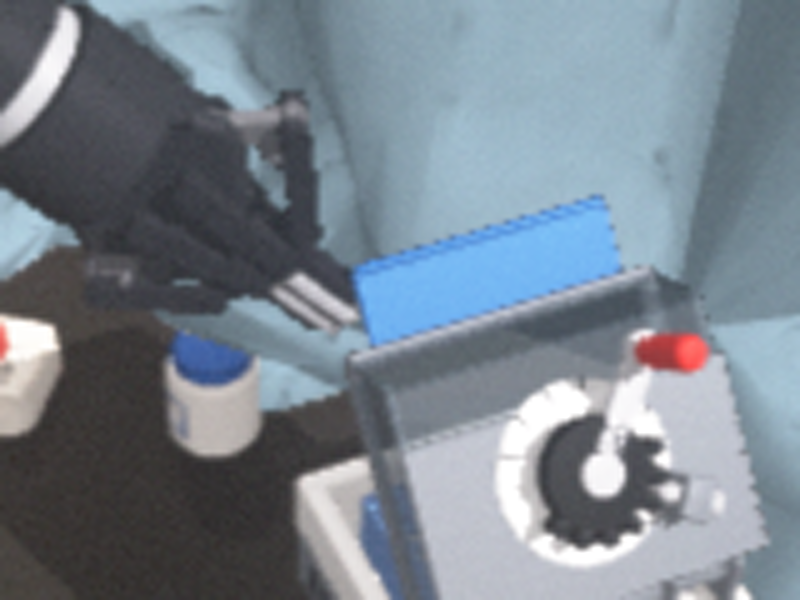

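The hood stands at about 0.82 rad with the finger under the lip's left edge (360,320); the post tip is at (680,352).

```bash

python3 -m handwheel '[[[-0.5,0.87,-0.4],[0,0,0],1],[[-0.5,0.87,-0.2],[0,0,0],1],[[0,0,0],[0,0,0],1],[[0,0,0],[0,0,0],1],[[0,0,0],[0,0,0],1]]'
python3 - <<'E'
from h import *
for i in range(20):
    t=env.get_obs()["time_s"];s=cam("scene");print(round(float(t),2),round(float(hood(s,.44)[0]+.02),3))
E
```

```text
time_s: 5.28
position: [0.3838, -0.1951, 0.173]
eef_rot: [-0.238, 0.892, -0.371, 0.1]
contact_force: [0.4, -0.1, 1.0]
gripper_width: 0.003
grip_force: 0.0
5.28 0.673
5.33 0.616
5.38 0.591
5.43 0.539
5.48 0.513
5.53 0.457
5.58 0.423
5.63 0.382
5.68 0.335
5.73 0.296
5.78 0.247
5.83 0.196
5.88 0.149
5.93 0.099
5.98 0.053
6.03 0.008
6.08 -0.043
6.13 -0.04
6.18 -0.04
6.23 -0.04
```

```bash

python3 - <<'E'
from h import *
s=cam("scene");t=cam("top")
rs=[ray(c[1],c[2],red(c[0])[0]) for c in (s,t)];p=tri(rs);print(p,red(t[0]));d=p[:2]-PIV;print(np.degrees(np.arctan2(d[1],d[0])))
go([.4712,-.3205,.25],lean(np.radians(105),0))
for a in (12.1,37.3,62.5,87.7,112.9): print(a,(PIV+.052*np.array([np.cos(np.radians(a)),np.sin(np.radians(a))])).round(4))
E
```

```text
[ 0.47217394 -0.31850958  0.16821264] ((np.float64(306.27272727272725), np.float64(170.5909090909091)), 44)
13.772364908431978
shift [ 2.95 -4.19  2.58] F [0.1 0.1 0.3] t 6.38
turn [ 9.1   3.76 -3.08]
12.1 [ 0.4712 -0.3203]
37.3 [ 0.4618 -0.2997]
62.5 [ 0.4444 -0.2851]
87.7 [ 0.4225 -0.2792]
112.9 [ 0.4002 -0.2833]
```

```bash

python3 -m handwheel '[[[0,0,0.8],[0.91,0.38,-0.31],0.6],[[0,0,0.7],[0.91,0.38,-0.31],0.6],[[0,-0.4,0.6],[0.91,0.38,-0.31],0.6],[[0.2,-0.4,0.3],[0.91,0.38,-0.31],0.6],[[0.4,-0.4,0.2],[0.91,0.38,-0.31],0.6]]'
python3 -m handwheel '[[[0.5,-0.6,0],[0.91,0.38,-0.31],0.6],[[0.5,-0.6,0],[0.91,0.38,-0.31],0.6],[[0.5,-0.6,0],[0.91,0.38,-0.31],0.6],[[0.5,-0.6,0],[0.91,0.38,-0.31],0.6],[[0.35,-0.6,0],[0.91,0.38,-0.31],0.6]]'
python3 - <<'E'
from h import *
go([.4714,-.3200,.153],lean(np.radians(102),0));o=env.get_obs();print(o["qpos"].round(2),o["position"].round(3))
s=cam("scene");t=cam("top")
f=lambda c,x,y:cv2.resize(c[0][y:y+120,x:x+160,::-1],(400,300),interpolation=2)
cv2.imwrite("pics/p4.png",np.hstack([f(s,240,120),f(t,220,110)]))
E
```

```text
time_s: 6.8
position: [0.4023, -0.2318, 0.2424]
eef_rot: [-0.192, 0.958, -0.203, 0.055]
contact_force: [0.9, 0.0, 0.7]
gripper_width: 0.398
grip_force: 0.0
time_s: 7.22
position: [0.4739, -0.3226, 0.24]
eef_rot: [-0.135, 0.991, -0.014, 0.003]
contact_force: [0.1, 0.2, 0.3]
gripper_width: 0.403
grip_force: 0.0
shift [-0.08  0.09 -2.9 ] F [0.1 0.2 0.3] t 7.22
turn [ 0.34  0.11 -0.77]
[-0.72  0.35 -0.14  1.06 -0.01 -0.99] [ 0.474 -0.323  0.24 ]
```

View pics/p4.png

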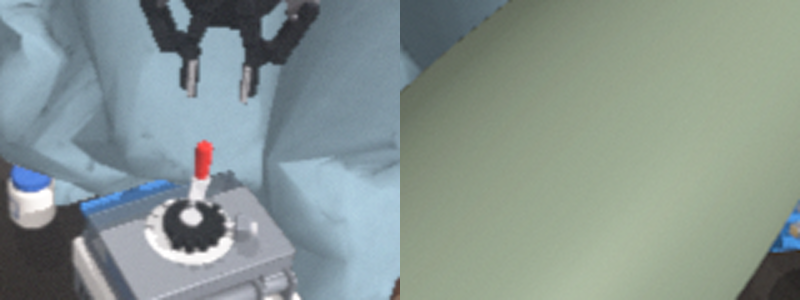

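The gripper, part open, hangs over the post: fingertips at about (192,95) and (247,98), post tip at (204,147) in the left half; the top view is blocked by the arm.

```bash
python3 -c "
from h import *
s=cam('scene');print(proj(s[1],s[2],env.get_obs()['position']))"
python3 -m handwheel '[[[-0.02,0.02,-0.4],[0.07,0,-0.15],0.6],[[-0.02,0.02,-0.4],[0.07,0,-0.15],0.6],[[-0.02,0.02,-0.4],[0.07,0,-0.15],0.6],[[-0.02,0.02,-0.4],[0.07,0,-0.15],0.6],[[0,0,-0.3],[0,0,-0.15],0.6]]'
python3 -m handwheel '[[[0,0,-0.3],[0,0,0],0.6],[[0,0,-0.25],[0,0,0],0.6],[[0,0,-0.2],[0,0,0],0.6],[[0,0,-0.15],[0,0,0],0.6],[[0,0,-0.1],[0,0,0],0.6]]'
python3 -m handwheel '[[[0,0,0],[0,0,0],0.7],[[0,0,0],[0,0,0],0.7],[[0,0,0],[0,0,0],0.77],[[0,0,0],[0,0,0],0.77],[[0,0,0],[0,0,0],0.77]]' 20
python3 - <<'E'
from h import *
o=env.get_obs();print(o["qpos"].round(2),o["position"].round(4))
s=cam("scene")
f=lambda c,x,y:cv2.resize(c[0][y:y+90,x:x+120,::-1],(800,600),interpolation=2)
cv2.imwrite("pics/p5.png",f(s,265,140))
E
```

```text
[326.90966495 159.19073983]
time_s: 7.78
position: [0.4693, -0.3176, 0.1815]
eef_rot: [-0.106, 0.994, -0.004, 0.003]
contact_force: [0.5, 0.8, 0.1]
gripper_width: 0.404
grip_force: 0.0
time_s: 8.2
position: [0.4703, -0.3189, 0.1523]
eef_rot: [-0.106, 0.994, -0.004, 0.004]
contact_force: [-0.1, 0.5, 0.2]
gripper_width: 0.396
grip_force: 0.0
time_s: 8.62
position: [0.4705, -0.3191, 0.1532]
eef_rot: [-0.106, 0.994, -0.005, 0.004]
contact_force: [0.5, 0.4, 0.3]
gripper_width: 0.228
grip_force: 0.0
[-0.73  0.41 -0.27  0.87 -0.   -0.94] [ 0.4705 -0.3191  0.1532]
```

View pics/p5.png

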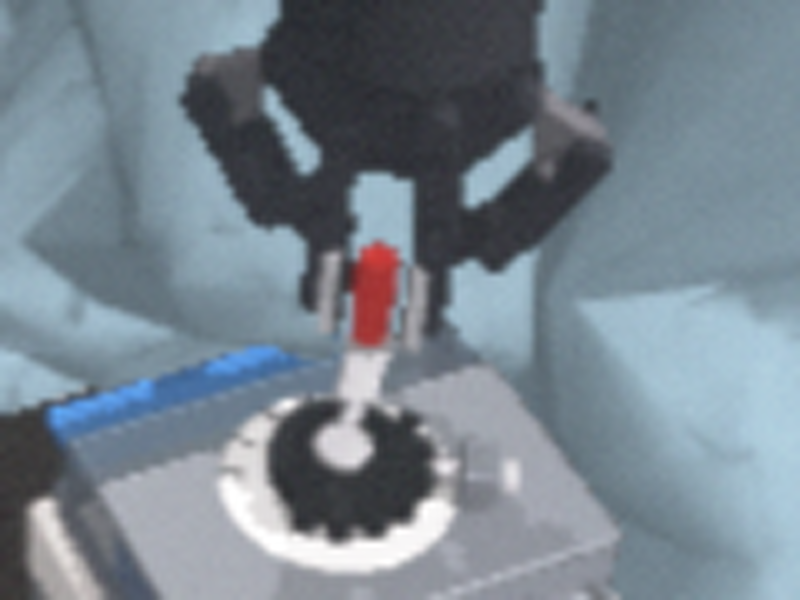

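The post (375,295) stands between the pads (330,290) and (417,300), ready to be moved.

```bash
cat >> h.py <<'E'
def postang():
    s=cam("scene");uv,n=red(s[0]);p=plane(s[1],s[2],uv,.170);d=p[:2]-PIV;a=np.degrees(np.arctan2(d[1],d[0]));o=env.get_obs()
    print("post",round(a,1),"q",round(np.radians(a+130)-2.04,2),n,"tcp rel",(o["position"][:2]-PIV).round(4),"q6",o["qpos"][5].round(2))
E
python3 -c "from h import *;postang()"
python3 -m handwheel '[[[-0.07,0.19,0],[0,0,0.9],0.77],[[-0.07,0.19,0],[0,0,0.9],0.77],[[-0.07,0.12,0],[0,0,0.9],0.77],[[-0.09,0.11,0],[0,0,0.9],0.77],[[-0.09,0.11,0],[0,0,0.9],0.77]]'
python3 -c "from h import *;postang()"
python3 -m handwheel '[[[0,0,0],[0,0,1],0.77],[[0.02,-0.03,0],[0,0,0],0.77],[[0.02,-0.03,0],[0,0,0],0.77],[[0,0,0],[0,0,0],0.77],[[0,0,0],[0,0,0],0.77]]'
python3 -c "from h import *;postang()"
```

```text
post 14.4 q 0.48 62 tcp rel [0.05   0.0121] q6 -0.94
time_s: 9.13
position: [0.4593, -0.2979, 0.1533]
eef_rot: [-0.284, 0.959, -0.004, 0.005]
contact_force: [0.1, -1.3, -0.1]
gripper_width: 0.232
grip_force: 0.3
post 37.4 q 0.88 66 tcp rel [0.0385 0.0339] q6 -1.29
time_s: 9.6
position: [0.4598, -0.2992, 0.1527]
eef_rot: [-0.32, 0.948, -0.003, 0.005]
contact_force: [0.4, -0.5, 1.7]
gripper_width: 0.226
grip_force: 0.0
post 39.0 q 0.91 68 tcp rel [0.0394 0.032 ] q6 -1.36
```

```bash

python3 -m handwheel '[[[-0.1,0.12,0],[0,0,0.9],0.77],[[-0.11,0.12,0],[0,0,0.9],0.77],[[-0.12,0.11,0],[0,0,0.9],0.77],[[-0.14,0.08,0],[0,0,0.9],0.77],[[-0.14,0.07,0],[0,0,0.9],0.77]]'
python3 -m handwheel '[[[0,0,0],[0,0,1],0.77],[[0.03,-0.01,0],[0,0,0],0.77],[[0.03,-0.01,0],[0,0,0],0.77],[[0,0,0],[0,0,0],0.77],[[0,0,0],[0,0,0],0.77]]'
python3 -c "from h import *;postang()"
python3 -m handwheel '[[[-0.14,0.06,0],[0,0,0.9],0.77],[[-0.15,0.05,0],[0,0,0.9],0.77],[[-0.16,0.04,0],[0,0,0.9],0.77],[[-0.16,0.02,0],[0,0,0.9],0.77],[[-0.16,0,0],[0,0,0.9],0.77]]'
python3 -m handwheel '[[[0,0,0],[0,0,1],0.77],[[0.03,0,0],[0,0,0],0.77],[[0.03,0,0],[0,0,0],0.77],[[0,0,0],[0,0,0],0.77],[[0,0,0],[0,0,0],0.77]]'
python3 -c "from h import *;postang()"
```

```text
time_s: 10.07
position: [0.4423, -0.2849, 0.1532]
eef_rot: [-0.486, 0.874, -0.003, 0.006]
contact_force: [0.8, -0.0, -0.5]
gripper_width: 0.229
grip_force: 0.3
time_s: 10.48
position: [0.4433, -0.2846, 0.1527]
eef_rot: [-0.519, 0.855, -0.002, 0.005]
contact_force: [0.4, -0.1, -0.5]
gripper_width: 0.228
grip_force: 0.0
post 59.0 q 1.26 41 tcp rel [0.0229 0.0466] q6 -1.81
time_s: 10.95
position: [0.4224, -0.2805, 0.1541]
eef_rot: [-0.665, 0.747, -0.003, 0.007]
contact_force: [0.9, 0.6, 0.8]
gripper_width: 0.231
grip_force: 0.6
time_s: 11.37
position: [0.422, -0.2795, 0.1527]
eef_rot: [-0.693, 0.721, -0.001, 0.006]
contact_force: [-0.5, 0.2, -0.2]
gripper_width: 0.234
grip_force: 0.0
post nan q nan 0 tcp rel [0.0016 0.0517] q6 -2.27h.py:29: RuntimeWarning: Mean of empty slice.
  v,u=np.nonzero(m);return (u.mean(),v.mean()),len(u)
  ret = ret.dtype.type(ret / rcount)
```

```bash

python3 -m handwheel '[[[-0.16,0,0],[0,0,0.9],0.77],[[-0.17,-0.02,0],[0,0,0.9],0.77],[[-0.17,-0.03,0],[0,0,0.9],0.77],[[-0.16,-0.06,0],[0,0,0.9],0.77],[[-0.16,-0.07,0],[0,0,0.9],0.77]]'
python3 -m handwheel '[[[0,0,0],[0,0,1],0.77],[[0.03,0.01,0],[0,0,0],0.77],[[0.03,0.01,0],[0,0,0],0.77],[[0,0,0],[0,0,0],0.7],[[0,0,0],[0,0,0],0.6]]'
python3 -m handwheel '[[[0,0,0.2],[0,0,0],0.6],[[0,0,0.6],[0,0,0],0.6],[[0,0,0.9],[0,0,0],0.6],[[0,0,0.9],[0,0,0],0.6],[[0,0,0.6],[0,0,0],0.6]]'
python3 - <<'E'
from h import *
postang();go(inc(-.1,-.059,.0865)+.040*np.array([-.5,.866,0])+.06*Z,lean(np.radians(120),np.radians(45)))
go(inc(-.1,-.059,.0865),lean(np.radians(120),np.radians(45),True));o=env.get_obs();print(o["qpos"].round(2),o["position"].round(3))
E
```

```text
time_s: 11.83
position: [0.3992, -0.2853, 0.154]
eef_rot: [0.812, -0.583, 0.002, -0.007]
contact_force: [0.4, 0.6, 0.7]
gripper_width: 0.23
grip_force: 0.3
time_s: 12.25
position: [0.3991, -0.2843, 0.1526]
eef_rot: [0.834, -0.552, -0.0, -0.006]
contact_force: [-0.5, 1.0, -0.8]
gripper_width: 0.395
grip_force: 0.0
time_s: 12.67
position: [0.3996, -0.2848, 0.2515]
eef_rot: [0.834, -0.552, 0.001, -0.005]
contact_force: [0.1, -0.8, -0.4]
gripper_width: 0.393
grip_force: 0.0
post 113.3 q 2.21 74 tcp rel [-0.0195  0.0452] q6 -2.75
shift [ 0.62  3.47 -3.6 ] F [ 1.6 -1.3  2.4] t 12.72
turn [ -3.35  -9.98 -17.12]
shift [ 1.29  2.31 -5.6 ] F [ 1.6 -1.3  2.4] t 12.72
turn [-10.62   3.56  19.92]
[-0.78  0.2  -0.3   1.06  0.01 -2.75] [ 0.401 -0.286  0.254]
```

```bash

python3 -m handwheel '[[[0.06,0.35,0],[-0.17,-0.5,-0.86],1],[[0.06,0.35,0],[-0.17,-0.5,-0.86],1],[[0.06,0.35,0],[-0.17,-0.5,-0.86],1],[[0.06,0.35,0],[-0.17,-0.5,-0.86],1],[[0.06,0.35,0],[-0.17,-0.5,-0.86],1]]'
python3 -m handwheel '[[[0.06,0.35,0],[-0.17,-0.5,-0.86],1],[[0.06,0.35,0],[-0.17,-0.5,-0.86],1],[[0.06,0.35,0],[-0.17,-0.5,-0.86],1],[[0.06,0.35,0],[-0.17,-0.5,-0.86],1],[[0.06,0.35,0],[-0.17,-0.5,-0.86],1]]'
python3 -m handwheel '[[[0,0,-0.3],[-0.17,-0.5,-0.86],1],[[0,0,-0.3],[-0.17,-0.5,-0.86],1],[[0,0,-0.3],[-0.17,-0.5,-0.86],1],[[0,0,-0.3],[-0.17,-0.5,-0.86],1],[[0,0,-0.3],[-0.17,-0.5,-0.86],1]]'
python3 -m handwheel '[[[0,0,-0.3],[-0.17,-0.5,-0.86],1],[[0,0,-0.3],[-0.17,-0.5,-0.86],1],[[0,0,-0.3],[-0.17,-0.5,-0.86],1],[[0,0,-0.3],[-0.17,-0.5,-0.86],1],[[0,0,-0.3],[-0.17,-0.5,-0.86],1]]'
python3 - <<'E'
from h import *
go([.4195,-.1812,.066],lean(np.radians(120),np.radians(45)));o=env.get_obs();print(o["qpos"].round(2),o["position"].round(3))
s=cam("scene");print("hood",hood(s,2.2))
E
```

```text
time_s: 13.13
position: [0.4081, -0.2316, 0.2491]
eef_rot: [0.721, -0.684, 0.103, -0.033]
contact_force: [-0.5, 0.9, 0.0]
gripper_width: -0.0
grip_force: 0.0
time_s: 13.55
position: [0.4169, -0.179, 0.2491]
eef_rot: [-0.58, 0.787, -0.202, 0.058]
contact_force: [-1.0, -1.0, -0.3]
gripper_width: -0.003
grip_force: 0.0
time_s: 13.97
position: [0.4169, -0.1793, 0.2039]
eef_rot: [-0.416, 0.857, -0.292, 0.081]
contact_force: [-0.8, 0.3, -0.3]
gripper_width: -0.001
grip_force: 0.0
time_s: 14.38
position: [0.417, -0.1793, 0.1589]
eef_rot: [-0.235, 0.893, -0.37, 0.101]
contact_force: [0.0, 0.3, 0.2]
gripper_width: -0.001
grip_force: 0.0
shift [ 0.08 -0.06 -3.1 ] F [0.  0.3 0.2] t 14.38
turn [-0.02  0.08  0.07]
[-0.22  0.05 -1.15 -0.22 -0.55 -0.91] [ 0.417 -0.179  0.159]
hood (np.float64(-0.011872508609328092), 74)
```

```bash

python3 -m handwheel '[[[0.02,-0.02,-0.62],[0,0,0],1],[[0.02,-0.02,-0.62],[0,0,0],1],[[0.02,-0.02,-0.62],[0,0,0],1],[[0.02,-0.02,-0.62],[0,0,0],1],[[0.02,-0.02,-0.62],[0,0,0],1]]'
python3 -m handwheel '[[[0.14,-0.24,-0.02],[0,0,0],1],[[0.14,-0.24,-0.02],[0,0,0],1],[[0.14,-0.24,-0.02],[0,0,0],1],[[0.14,-0.24,-0.02],[0,0,0],1],[[0.14,-0.24,-0.02],[0,0,0],1]]'
python3 -m handwheel '[[[-0.02,-0.02,0.1],[0,0,0],1],[[-0.02,-0.02,0.1],[0,0,0],1],[[-0.02,-0.02,0.1],[0,0,0],1],[[-0.02,-0.02,0.1],[0,0,0],1],[[-0.02,-0.02,0.1],[0,0,0],1]]'
python3 -m handwheel '[[[-0.04,-0.04,0.4],[0,0,0],1],[[-0.04,-0.04,0.4],[0,0,0],1],[[-0.04,-0.04,0.4],[0,0,0],1],[[-0.04,-0.04,0.4],[0,0,0],1],[[-0.04,-0.04,0.4],[0,0,0],1]]'
python3 - <<'E'
from h import *
s=cam("scene");print("hood",hood(s,2.2)[0]+.012)
E
```

```text
time_s: 14.85
position: [0.421, -0.1826, 0.0657]
eef_rot: [-0.238, 0.893, -0.369, 0.101]
contact_force: [0.6, 0.2, -0.3]
gripper_width: -0.006
grip_force: 0.0
time_s: 15.27
position: [0.4427, -0.2198, 0.0645]
eef_rot: [-0.237, 0.893, -0.37, 0.101]
contact_force: [-2.5, 5.6, 0.0]
gripper_width: -0.002
grip_force: 3.0
time_s: 15.68
position: [0.4381, -0.2212, 0.0784]
eef_rot: [-0.238, 0.893, -0.369, 0.1]
contact_force: [0.0, 1.1, 0.1]
gripper_width: -0.004
grip_force: 0.4
time_s: 16.1
position: [0.4312, -0.227, 0.1382]
eef_rot: [-0.238, 0.893, -0.369, 0.1]
contact_force: [0.1, -0.8, -1.3]
gripper_width: 0.001
grip_force: 0.5
hood 0.4731204997465055
```

```bash

python3 -m handwheel '[[[-0.06,-0.07,0.22],[0,0,0],1],[[-0.07,-0.08,0.22],[0,0,0],1],[[-0.07,-0.09,0.22],[0,0,0],1],[[-0.08,-0.1,0.2],[0,0,0],1],[[-0.08,-0.1,0.18],[0,0,0],1]]'
python3 -c "
from h import *
print('hood',hood(cam('scene'),2.2)[0]+.012)"
python3 -m handwheel '[[[-0.05,0.1,-0.3],[0,0,0],1],[[-0.3,0.5,-0.4],[0,0,0],1],[[-0.5,0.87,-0.2],[0,0,0],1],[[-0.3,0.5,0],[0,0,0],1],[[0,0,0],[0,0,0],1]]'
python3 - <<'E'
from h import *
for i in range(20):
    t=env.get_obs()["time_s"];s=cam("scene")
    if i%2==0 or i==19: print(round(float(t),2),round(float(hood(s,2.2)[0]+.012),3))
f=lambda c,x,y:cv2.resize(c[0][y:y+120,x:x+160,::-1],(800,600),interpolation=2)
cv2.imwrite("pics/p6.png",f(s,210,120))
E
```

```text
time_s: 16.57
position: [0.421, -0.2408, 0.1693]
eef_rot: [-0.238, 0.893, -0.369, 0.1]
contact_force: [0.4, 2.1, 0.0]
gripper_width: -0.002
grip_force: 0.5
hood 0.6745882254812072
time_s: 17.03
position: [0.3835, -0.1795, 0.1401]
eef_rot: [-0.239, 0.893, -0.368, 0.098]
contact_force: [-1.2, -0.5, 0.2]
gripper_width: 0.006
grip_force: 0.0
17.03 0.708
17.13 0.698
17.23 0.707
17.33 0.703
17.43 0.701
17.53 0.703
17.63 0.699
17.73 0.695
17.83 0.715
17.93 0.701
17.98 0.703
```

```bash

python3 -m handwheel '[[[-0.4,0.6,0.5],[0,0,0],1],[[-0.4,0.6,0.5],[0,0,0],1],[[-0.4,0.6,0.5],[0,0,0],1],[[-0.4,0.6,0.5],[0,0,0],1],[[-0.4,0.6,0.5],[0,0,0],1]]'
for i in 1 2 3; do python3 -m handwheel '[[[0,0,0],[0,0,0],1],[[0,0,0],[0,0,0],1],[[0,0,0],[0,0,0],1],[[0,0,0],[0,0,0],1],[[0,0,0],[0,0,0],1]]' >/dev/null; done
python3 - <<'E'
from h import *
s=cam("scene");print(round(float(hood(s,2.2)[0]+.012),3),env.get_obs()["time_s"])
def blob(p,lo,hi,b):
    m=cv2.inRange(cv2.cvtColor(p,cv2.COLOR_RGB2HSV),lo,hi);x,y,w,h=b;v,u=np.nonzero(m[y:y+h,x:x+w]);return u.mean()+x,v.mean()+y,len(u)
for p in(cv2.imread("pics/scene0.png")[:,:,::-1].copy(),s[0]):print(blob(p,(105,120,80),(125,255,255),(235,180,30,25)),blob(p,(0,150,80),(8,255,255),(195,175,25,25)))
cv2.imwrite("pics/p7.png",cv2.resize(s[0][110:230,200:360,::-1],(800,600),interpolation=2))
E
```

```text
time_s: 18.45
position: [0.3258, -0.0911, 0.2179]
eef_rot: [-0.237, 0.893, -0.369, 0.1]
contact_force: [0.3, 1.0, -0.5]
gripper_width: -0.001
grip_force: 0.0
0.697 19.75
(np.float64(251.01960784313727), np.float64(191.18627450980392), 102) (np.float64(206.02325581395348), np.float64(188.2325581395349), 43)
(np.float64(250.91666666666666), np.float64(191.28125), 96) (np.float64(206.02325581395348), np.float64(188.2325581395349), 43)
```

View pics/p7.png

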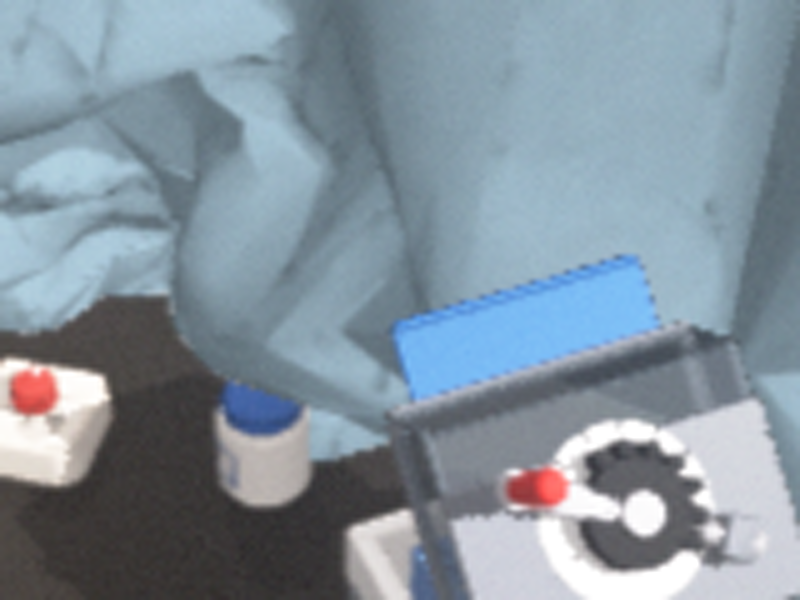

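The hood stands about half open by itself, with the lip at (525,325) and the lever tip at (540,487). The jar (265,440) and the timer (45,415) have not moved, and the arm is clear.

```bash
python3 -c "
from plant import env
print(env.hand_in())"
```

```text
the job is handed in; nothing more can be done
None
```

The hood now stands by itself at about 0.70 rad (40 degrees). The lever was clicked four notches, to the 2.20 notch, and the jar and timer have not moved; I handed the job in at about 20 s on the clock, with the arm clear.

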